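# Tip bar blanks down a chute into the blank bin

## Robot

A 6-joint arm with a two-finger parallel gripper is mounted at the origin on the work surface. World frame = base frame: x ahead of the robot, y to its left, z up, the work surface at z = 0. Lengths are in m, angles in rad, forces in N, time in s.
With the tool pointing down it reaches from about 0.375 to 0.9 m from the base axis. Payload 3.1 kg.
Tool frame: the origin (TCP) lies where the fingers leave the gripper's body, on its centre line; the fingertips stand 73 mm ahead of it and the grasp point (between the pads) lies 54 mm ahead of it; z points along the fingers, y is the line along which they close (so a half turn about z gives the same grasp; the last joint's range is limited). The gripper opens to 85 mm and grips with 20 to 120 N. Pads are 22 mm wide; open, the fingers measure 114 mm over their backs; the gripper's body (76 mm by 85 mm) begins 54 mm behind the grasp point. The pads swing forward as they close: fully open they stand 13 mm farther back than shut.
Start: joints at [1.038, 0.527, 1.433, -0, 1.181, -0.178], TCP at [0.216, 0.586, 0.304] pointing down, gripper open.
Joint ranges: [-3.08, 3.08], [-0.75, 2.2], [0.22, 2.44], [-1.43, 4.57], [0, 2.65], [-2.85, 2.85]. Speed limits (rad/s): [2.79, 2.79, 3.14, 3.14, 3.14, 3.14].

## Interface

Orientations are given as a unit quaternion [x, y, z, w].
In Python, from station import manip gives the robot as it stands.
- The arm moves only by the shell command python3 -m crank 'ROWS' [FORCE]. ROWS is JSON, a list of rows, each an object with "dp": the shift along the tool's x, y, z normalised to -1 to 1, where 1 is 50 cm, a list of three; "delta_rot": the turn, a rotation vector about the tool's x, y, z normalised to -1 to 1, where 1 is 2 pi rad, a list of three; "fingers": the opening, from -1 (shut) to 1 (fully open). A call has 1 to 12 rows; each row shifts and turns the commanded pose from where the row before left it, along the tool's axes as they then stand; what a row does not reach is not made up. A row lasts 1/12 s, in which the tool goes at most 41.7 mm and 7.16 degrees, less where a joint would pass 70% of its speed; a pose out of reach is approached as far as the arm can. A call with a number of a shift or a turn outside -1 to 1 is refused whole. A call with a gripper value outside its range is refused whole. The fingers move at their own pace and stop on an object; FORCE is the grip in N (left out, the last holds). Time passes only in rows, so rows that do not move let the fingers close. It gives the time, the measured TCP pose, the force, the opening and the grip force at its end, in the units of the state.
- manip.sense(): the state, without advancing time (a new reading comes with each control period).
- manip.snapshot(name): name is "scene" or "side" or "wrist"; returns (picture, depth): 420x560x3 uint8, red, green, blue; 420x560 float32, m along the optical axis (not along the pixel's ray), 0 where there is no reading.
- manip.camera_model(name): a dict with "fx", "fy", "cx", "cy" (pixels), "k1" (the pictures are not rectified: a ray, as slopes to the right and down, at radius r is drawn at 1 + k1 r^2 times it, then the intrinsics apply), "origin" and "attitude" of the camera in the world. Camera axes: x right, y up, looking along -z (the intrinsics and any distortion apply to the point x, -y, -z); pixel columns grow to the right and rows downward; lengths in m; the calibration is good to about 2 mm. A picture is of the moment at which its call begins: read the wrist's pose just before it. camera_model takes no time and is no camera call; for the wrist camera it gives the pose at the moment of the call.
- manip.sign_off(): hands the job in; it is judged then, once.
The state is a dict: "t": time; "q": joint angles; "qd": joint speeds; "tau": joint torques, N m; "tcp_pos": TCP position; "tool_rot": TCP orientation; "force": force on the tool from outside, world axes, zero at the start; "ft_torque": the same for the moment, N m; "finger_gap": opening from 0.0 (shut) to 1.0 (fully open); "gripper_force": force on a finger pad.
Only numpy, scipy, OpenCV 4.12 (cv2) and the standard library are available. Lean on these libraries where they do the work, as an engineer would, in place of code of your own. Each camera call takes 0.05 s, during which the arm holds its last target. There are 200 camera calls.

## Task

A chute with two brass blanks is tucked under the low green shelf: draw it out by its blue front grip, set it down level on the black rubber rest between the yellow rails with both blanks still in it, and let go. Then slide the bin's lid fully open by its knob, take the chute by its red rear grip and, with the spout held just over the bin's mouth, tip both blanks in. Finally put the empty chute back on the rest midway along it and slide the lid fully shut; keep the fingers off the blanks and leave everything else where it is.

Things in the scene. Friction and masses are not known exactly. Their poses are not given: they have to be found in the camera images.
- chute: Loose aluminium chute, 180 mm long (x), 34 wide (y), 30 high, 0.2 kg. Origin: centre of its underside, z up. Open spout at x = -90, closed end at x = +90 mm. Channel 26 mm wide inside, walls and floor 4 mm, open on top; two bridges over it (34 mm long, top at z = 34) carry upright grips. Slippery: the blanks slide once it tips spout-down by 11 to 17 degrees, briskly at 35 to 40. Carry it level.
- spout (a point): Centre of the lip of the chute's open end, on top of its floor (chute x = -90, y = 0, z = 4 mm). Axes as the chute's.
- front_grip (a point): Middle of the chute's blue front grip: an upright plastic fin 12 mm thick (along chute y), 32 mm long (along x), from z = 34 to 78 mm. This point is at chute x = -30, y = 0, z = 60 mm. Axes as the chute's. At the start nothing is above this grip.
- rear_grip (a point): Middle of the chute's red rear grip: same fin as the front one, this point at chute x = +66, y = 0, z = 60 mm. At the start it is under the shelf's roof, so it cannot be reached until the chute has been drawn out along its -x.
- blank1: Loose round brass blank, 60 mm long (along its x), 18 mm diameter, about 50 g. Origin: its centre. It starts lying lengthwise in the closed-end half of the chute, its axis 13 mm above the chute's underside.
- blank2: The second blank, like the first; it starts in the chute just in front (spout side) of blank1.
- shelf: Fixed low green shelf. Origin: on the table where the chute's middle is parked (within 6 mm), chute along the shelf's x (within 0.04 rad), spout to -x. Roof over x = +40 to +120, y = +-80 mm, underside 104 mm high, stock on it to 150 mm; side plates at y = +-77 mm. Draw the chute at least 65 mm towards -x, raised at most 15 mm, before lifting it.
- rest: Fixed rest. Origin: on the table at its centre. A black rubber pad 150 mm long (x), 48 mm wide between two yellow rails (12 mm wide, 20 mm high, inner faces at y = +-24 mm); the pad's top is 10 mm above the table. The chute belongs on the pad, lengthwise between the rails, centre over centre (within 25 mm along the rest), either way round.
- bin: Fixed bin with clear walls and a blue roof. Origin: on the table, under the centre of its mouth. Outer walls from x = -120 to +40 mm and y = +-55 mm, roof top 88 mm above the table, inside a ramp leads from under the mouth to -x. The mouth is a square orange collar on top, 60 mm inside, 68 mm outside, its rim 115 mm above the table; the lid slides just under the collar.
- mouth (a point): Centre of the bin's mouth, level with the collar's rim (115 mm above the table). Axes as the bin's.
- lid (a joint): Sliding aluminium lid plate (a gate) of the bin, in m: 0 = shut under the mouth's collar, 0.066 = fully open; it slides towards the bin's -x. Stays where it is left; about 1.5 N moves it. Starts up to 12 mm ajar. The plate's top is 95 mm above the table.
- lid_knob (a point): Point to grip on the lid's black upright knob: a cylinder 24 mm in diameter from 94 to 136 mm above the table; this point is on its axis, 120 mm above the table, 67 mm from the mouth's centre towards the bin's -x when shut, 133 mm when open. Axes as the bin's.
- wrench: Steel wrench lying on the bench between the task's things; leave alone. Origin: centre of its underside.
- screwdriver: Screwdriver lying on the bench; leave alone. Origin: centre of its underside.
- tape: Yellow roll of tape lying flat, 80 mm in diameter, 25 mm high; leave alone. Origin: centre of its underside.
- mug: White mug, 80 mm in diameter, 90 mm high; leave alone. Origin: centre of its underside.
- red_bottle: Red bottle, 64 mm in diameter, 190 mm high; leave alone. Origin: centre of its underside.
- white_bottle: White bottle, 60 mm in diameter, 170 mm high; leave alone. Origin: centre of its underside.
- oil_can: Blue can, 66 mm in diameter, 100 mm high; leave alone. Origin: centre of its underside.

How it is judged:
By the outcome, as a careful person would: the job done as asked, in the order asked, and still so for the second after the job is handed in, with the robot touching nothing.
It also fails if it takes over 72 s, if anything falls off the work surface, if the arm or the gripper's body presses on something with over 40 N, if the wrist force passes 120 N, or if a joint passes its speed limit or range.

## Working session

There is one attempt and no reset: what is moved stays moved. The work goes in short steps, Python scripts to look and compute and a shell command to move; the robot and the scene stay as the last step left them, time stands still between calls to the robot, and variables do not carry over. Pictures are saved under pics/ and viewed, at most 10 in all, crops included, and the job is handed in when it is done.

```bash
mkdir -p pics; ls; python3 - <<'E'
from station import manip
import cv2,numpy as np
for n in("scene","side"):
    im,d=manip.snapshot(n); np.savez(f"{n}0.npz",im=im,d=d); cv2.imwrite(f"pics/{n}0.png",im[:,:,::-1])
    print(n,manip.camera_model(n))
s=manip.sense(); print(s)
E
```

```text
pics
scene {'fx': 378.8567187333233, 'fy': 378.8567187333233, 'cx': 284.31879954835864, 'cy': 205.2414996732314, 'k1': -0.08271133698259807, 'origin': array([ 0.88801638, -0.61719137,  0.76034621]), 'attitude': array([0.40327977, 0.11258195, 0.23989568, 0.87586574])}
side {'fx': 511.8276832966343, 'fy': 511.8276832966343, 'cx': 274.97613409908854, 'cy': 205.1464429042998, 'k1': -0.025994258235793086, 'origin': array([0.27185694, 0.93927605, 0.99589443]), 'attitude': array([-0.05456724,  0.39351565,  0.91033797, -0.11598544])}
{'t': 0.1, 'q': array([ 1.03853182e+00,  5.28359285e-01,  1.43379860e+00, -1.52249974e-05,
        1.18138635e+00, -1.78464758e-01]), 'qd': array([-1.41258062e-05, -1.49607572e-03, -2.46091658e-03,  5.69237701e-04,
        1.68741379e-03,  5.44300257e-04]), 'tau': array([-5.02940493e-04, -4.43306565e+01, -1.78585267e+01, -2.38350549e-04,
        3.87668086e-03,  5.88612934e-06]), 'tcp_pos': array([0.21623091, 0.58585745, 0.30303211]), 'tool_rot': array([ 1.75975746e-01,  9.84394019e-01, -9.17271240e-04, -3.32908729e-04]), 'force': array([0.25860003, 0.22685613, 0.85951716]), 'ft_torque': array([0.00805617, 0.06566675, 0.01796429]), 'gripper_force': 0.0, 'finger_gap': 1.001638178852089}
```

View pics/scene0.png

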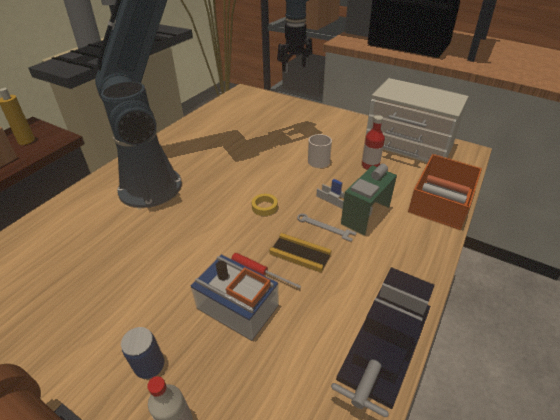

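View pics/side0.png

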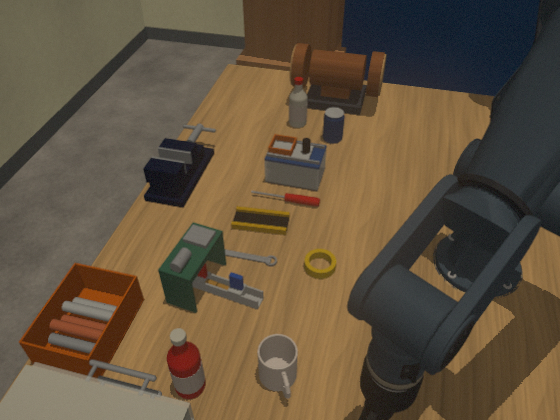

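The scene view shows the bin (collar 249,287; knob 222,269), the rest (300,252), the shelf (370,200) and the chute (blue grip 337,186). The side view shows the chute's grip at (236,282), the rest (261,220), the bin (296,160), and the wrench between rest and shelf.

```bash
cat > h.py <<'E'
import numpy as np,cv2
from scipy.spatial.transform import Rotation as R
from station import manip
def cloud(d,c):
    v,u=np.mgrid[:d.shape[0],:d.shape[1]].astype(float)
    K=np.array([[c['fx'],0,c['cx']],[0,c['fy'],c['cy']],[0,0,1]])
    p=cv2.undistortPoints(np.stack([u,v],-1).reshape(-1,1,2),K,np.array([c['k1'],0,0,0,0])).reshape(*d.shape,2)
    P=np.stack([p[...,0]*d,-p[...,1]*d,-d],-1)
    return P@R.from_quat(c['attitude']).as_matrix().T+c['origin']
def rect(P):
    (cx,cy),(w,h),a=cv2.minAreaRect(P[:,:2].astype(np.float32)*1000)
    if w<h: a+=90
    return f"c=({cx:.0f},{cy:.0f}) {max(w,h):.0f}x{min(w,h):.0f} long-axis {(a+90)%180-90:.1f}deg n={len(P)}"
def mask(im,h0,h1,s=90,v=40):
    hsv=cv2.cvtColor(im,cv2.COLOR_RGB2HSV); return (cv2.inRange(hsv,(h0,s,v),(h1,255,255))>0)
def comps(m,n=12):
    k,l,st,_=cv2.connectedComponentsWithStats(m.astype(np.uint8)); return [l==i for i in range(1,k) if st[i,4]>=n]
E
python3 - <<'E'
from h import *
for n in("scene","side"):
    z=np.load(n+"0.npz"); im,d=z['im'],z['d']; W=cloud(d,manip.camera_model(n))
    ws=(d>0)&(abs(W[...,1])<.75)&(W[...,0]>.25)&(W[...,0]<1)&(W[...,2]<.25)
    def rep(name,m,zlo,zhi,nmin=12):
        for c in comps(m&ws&(W[...,2]>zlo)&(W[...,2]<zhi),nmin):
            P=W[c]; v,u=np.nonzero(c); print(n,name,f"px({u.mean():.0f},{v.mean():.0f}) z {P[:,2].min():.3f}..{P[:,2].max():.3f}",rect(P))
    rep("yellow",mask(im,20,35,130,80),.012,.03)
    rep("orange collar",mask(im,3,18,130,80),.108,.122)
    rep("blue",mask(im,100,125,110,40),.04,.12)
    rep("green",mask(im,50,90,50,20),.09,.16,30)
    hsv=cv2.cvtColor(im,cv2.COLOR_RGB2HSV)
    rep("dark",(hsv[...,2]<60),.10,.145)
    rep("red",mask(im,0,6,130,60)|mask(im,170,180,130,60),.03,.1)
    rep("allhigh",ws,.145,.2)
    rep("low wall",ws&(hsv[...,1]<70),.024,.036,20)
    rep("wrench",ws&(hsv[...,1]<70),.006,.02,20)
E
```

```text
scene yellow px(264,203) z 0.012..0.029 c=(384,105) 80x77 long-axis -76.8deg n=294
scene yellow px(285,236) z 0.015..0.020 c=(510,18) 23x13 long-axis -0.1deg n=17
scene yellow px(296,240) z 0.014..0.021 c=(541,19) 28x10 long-axis -4.3deg n=23
scene yellow px(318,247) z 0.013..0.021 c=(608,26) 40x9 long-axis 3.6deg n=32
scene yellow px(286,254) z 0.013..0.023 c=(547,-39) 62x12 long-axis 4.6deg n=47
scene yellow px(312,263) z 0.017..0.021 c=(620,-32) 24x12 long-axis 1.9deg n=20
scene orange collar px(369,140) z 0.108..0.122 c=(569,462) 45x12 long-axis -22.2deg n=34
scene orange collar px(380,141) z 0.108..0.118 c=(606,472) 26x5 long-axis 56.6deg n=13
scene orange collar px(248,286) z 0.108..0.118 c=(565,-229) 69x69 long-axis -1.0deg n=319
scene blue px(336,181) z 0.075..0.079 c=(556,243) 24x8 long-axis -3.6deg n=15
scene green px(373,184) z 0.119..0.125 c=(665,230) 160x77 long-axis 82.5deg n=444
scene dark px(391,183) z 0.101..0.118 c=(709,274) 54x3 long-axis 83.4deg n=24
scene dark px(373,200) z 0.100..0.120 c=(691,195) 100x20 long-axis 80.5deg n=59
scene dark px(347,197) z 0.101..0.1
[... 7423 characters left out ...]
94) z 0.012..0.020 c=(580,-109) 96x10 long-axis -0.4deg n=41
side wrench px(251,257) z 0.006..0.013 c=(562,121) 139x30 long-axis -2.2deg n=215
side wrench px(221,281) z 0.011..0.020 c=(604,224) 36x3 long-axis -7.9deg n=26
side wrench px(225,295) z 0.006..0.020 c=(584,258) 171x6 long-axis -7.7deg n=225
side wrench px(253,294) z 0.006..0.020 c=(519,238) 49x8 long-axis -7.7deg n=69
side wrench px(178,303) z 0.006..0.020 c=(679,308) 70x4 long-axis -7.6deg n=69
side wrench px(277,359) z 0.006..0.020 c=(418,392) 55x28 long-axis 0.1deg n=199
side wrench px(270,385) z 0.006..0.020 c=(422,450) 50x11 long-axis -18.0deg n=71
side wrench px(292,381) z 0.006..0.019 c=(377,430) 23x3 long-axis 66.0deg n=22
```

```bash
cat >> h.py <<'E'
def plan(g,yaw,tilt=0):
    """g: grasp point (mm); yaw: chute heading (deg); tilt: spout-down. Prints the turn, then the shift in the turned tool axes (units)."""
    s=manip.sense(); R0=R.from_quat(s['tool_rot'])
    # chute axes -> tool: x_t=-x_c, y_t=y_c, z_t=-z_c
    Rt=R.from_euler('ZY',[yaw,-tilt],degrees=True)*R.from_euler('y',180,degrees=True)
    alt=Rt*R.from_euler('z',180,degrees=True)
    if (R0.inv()*alt).magnitude()<(R0.inv()*Rt).magnitude(): Rt=alt; print("half-turn grasp")
    rv=(R0.inv()*Rt).as_rotvec(); t=np.array(g)/1000-Rt.apply([0,0,.054])
    dp=Rt.inv().apply(t-s['tcp_pos'])
    print("turn units",np.round(rv/2/np.pi,4),"deg",np.round(np.degrees(rv),1)," shift units",np.round(dp/.5,4),"mm",np.round(dp*1000,1),"t",round(s['t'],2))
E
python3 -c "
from h import *
plan((555.5,243.5,140),-7.6)"
```

```text
turn units [-0.0003 -0.0001 -0.0352] deg [ -0.1  -0.  -12.7]  shift units [-0.7631 -0.589   0.2181] mm [-381.6 -294.5  109. ] t 0.1
```

```bash
python3 -m crank '[{"dp":[0,0,0],"delta_rot":[0,0,-0.0176],"fingers":1},{"dp":[-0.03,-0.02,0],"delta_rot":[0,0,-0.0176],"fingers":1},{"dp":[-0.06,-0.047,0],"delta_rot":[0,0,0],"fingers":1},{"dp":[-0.065,-0.05,0],"delta_rot":[0,0,0],"fingers":1},{"dp":[-0.065,-0.05,0],"delta_rot":[0,0,0],"fingers":1},{"dp":[-0.065,-0.05,0],"delta_rot":[0,0,0],"fingers":1},{"dp":[-0.065,-0.05,0],"delta_rot":[0,0,0],"fingers":1},{"dp":[-0.065,-0.05,0],"delta_rot":[0,0,0],"fingers":1},{"dp":[-0.065,-0.05,0],"delta_rot":[0,0,0],"fingers":1},{"dp":[-0.065,-0.05,0],"delta_rot":[0,0,0],"fingers":1},{"dp":[-0.065,-0.05,0],"delta_rot":[0,0,0],"fingers":1},{"dp":[-0.065,-0.05,0],"delta_rot":[0,0,0],"fingers":1}]' 60
python3 -c "
from h import *
plan((555.5,243.5,140),-7.6)"
```

```text
t: 1.1
tcp_pos: [0.5164, 0.2822, 0.3036]
tool_rot: [0.066, 0.998, -0.0, -0.0]
force: [1.3, 0.7, -0.0]
finger_gap: 1.0
gripper_force: 0.0
turn units [-0.     -0.0001 -0.    ] deg [-0. -0. -0.]  shift units [-0.0878 -0.0664  0.2191] mm [-43.9 -33.2 109.6] t 1.1
```

```bash
python3 -m crank '[{"dp":[-0.05,-0.04,0],"delta_rot":[0,0,0],"fingers":1},{"dp":[-0.038,-0.0264,0.03],"delta_rot":[0,0,0],"fingers":1},{"dp":[0,0,0.05],"delta_rot":[0,0,0],"fingers":1},{"dp":[0,0,0.03],"delta_rot":[0,0,0],"fingers":1},{"dp":[0,0,0],"delta_rot":[0,0,0],"fingers":1}]'
python3 - <<'E'
from h import *
c=manip.camera_model("wrist"); im,d=manip.snapshot("wrist"); cv2.imwrite("pics/w1.png",im[:,:,::-1])
W=cloud(d,c); m=mask(im,100,125,110,40)&(d>0)
for k in comps(m&(W[...,2]>.03)&(W[...,2]<.1)): print(rect(W[k]),W[k][:,2].max())
hsv=cv2.cvtColor(im,cv2.COLOR_RGB2HSV)
for k in comps((hsv[...,1]<70)&(d>0)&(W[...,2]>.026)&(W[...,2]<.032),60): print('wall',rect(W[k]))
E
```

```text
t: 1.52
tcp_pos: [0.5529, 0.2439, 0.2449]
tool_rot: [0.067, 0.998, -0.001, -0.004]
force: [-0.2, -0.2, -0.6]
finger_gap: 1.005
gripper_force: 0.0
c=(557,245) 31x11 long-axis -7.9deg n=736 0.0810027666506398
wall c=(444,395) 46x7 long-axis 55.1deg n=217
wall c=(517,236) 43x4 long-axis -8.1deg n=311
wall c=(521,265) 42x4 long-axis -8.0deg n=305
wall c=(581,460) 49x13 long-axis -4.8deg n=238
wall c=(603,223) 61x3 long-axis -8.3deg n=327
wall c=(608,253) 61x6 long-axis -10.1deg n=333
```

View pics/w1.png

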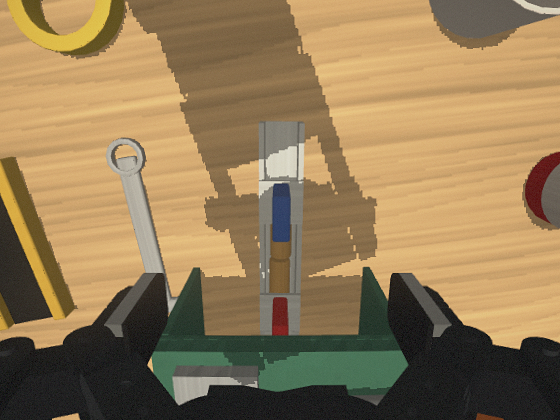

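Wrist view: blue fin at (281,213), a brass blank just behind it (280,262), the red fin under the roof at (280,315). The chute lies at -8°, fin centre (557,245).

```bash
python3 -c "
from h import *
plan((556.5,245,60),-8)"
```

```text
turn units [-0.0003 -0.0008  0.001 ] deg [-0.1 -0.3  0.4]  shift units [-0.0058  0.0017  0.2655] mm [ -2.9   0.8 132.7] t 1.57
```

```bash
python3 -m crank '[{"dp":[-0.006,0.002,0.04],"delta_rot":[-0.0003,-0.0008,0.001],"fingers":1},{"dp":[0,0,0.06],"delta_rot":[0,0,0],"fingers":1},{"dp":[0,0,0.06],"delta_rot":[0,0,0],"fingers":1},{"dp":[0,0,0.05],"delta_rot":[0,0,0],"fingers":1},{"dp":[0,0,0.035],"delta_rot":[0,0,0],"fingers":1},{"dp":[0,0,0.0205],"delta_rot":[0,0,0],"fingers":0},{"dp":[0,0,0],"delta_rot":[0,0,0],"fingers":-1},{"dp":[0,0,0],"delta_rot":[0,0,0],"fingers":-1},{"dp":[0,0,0],"delta_rot":[0,0,0],"fingers":-1},{"dp":[0,0,0],"delta_rot":[0,0,0],"fingers":-1},{"dp":[0,0,0],"delta_rot":[0,0,0],"fingers":-1},{"dp":[0,0,0],"delta_rot":[0,0,0],"fingers":-1}]' 90
```

```text
t: 2.57
tcp_pos: [0.5591, 0.2461, 0.1176]
tool_rot: [0.069, 0.998, 0.001, 0.004]
force: [-0.2, -0.6, 4.7]
finger_gap: 0.125
gripper_force: 87.8
```

```bash
python3 -m crank '[{"dp":[0,0,-0.006],"delta_rot":[0,0,0],"fingers":-1},{"dp":[0.005,0,-0.008],"delta_rot":[0,0,0],"fingers":-1},{"dp":[0.012,0,0],"delta_rot":[0,0,0],"fingers":-1},{"dp":[0.018,0,0],"delta_rot":[0,0,0],"fingers":-1},{"dp":[0.022,0,0],"delta_rot":[0,0,0],"fingers":-1},{"dp":[0.024,0,0],"delta_rot":[0,0,0],"fingers":-1},{"dp":[0.024,0,0],"delta_rot":[0,0,0],"fingers":-1},{"dp":[0.024,0,0],"delta_rot":[0,0,0],"fingers":-1},{"dp":[0.02,0,0],"delta_rot":[0,0,0],"fingers":-1},{"dp":[0.014,0,0],"delta_rot":[0,0,0],"fingers":-1},{"dp":[0.008,0,0],"delta_rot":[0,0,0],"fingers":-1},{"dp":[0.004,0,0],"delta_rot":[0,0,0],"fingers":-1}]'
python3 - <<'E'
from h import *
im,d=manip.snapshot("side"); cv2.imwrite("pics/s1.png",cv2.resize(im[160:400,120:440,::-1],(800,600)))
# chute: front grip over rest-frame target
a=np.radians(4.6); print(manip.sense()['force'])
plan((570.5-30*np.cos(a),-6-30*np.sin(a),140),4.6)
E
```

```text
t: 3.57
tcp_pos: [0.4708, 0.2583, 0.1227]
tool_rot: [0.069, 0.998, 0.001, 0.002]
force: [0.1, -0.0, -3.5]
finger_gap: 0.124
gripper_force: 87.7
[-1.00273663 -0.4558185  -3.70727231]
turn units [ 0.0002  0.0008 -0.0348] deg [  0.1   0.3 -12.5]  shift units [-0.0959 -0.5428 -0.1425] mm [ -47.9 -271.4  -71.2] t 3.62
```

View pics/s1.png

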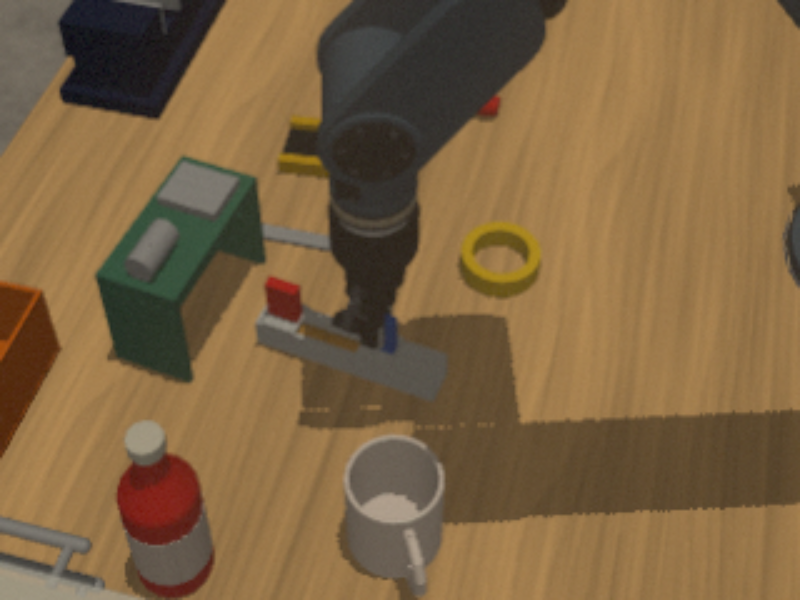

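Chute hangs level from the fingers, its closed end (crop 262,330) and red fin (283,300) clear of the roof, blanks inside.

```bash
python3 -m crank '[{"dp":[0,0,-0.02],"delta_rot":[0,0,0],"fingers":-1},{"dp":[0,0,-0.035],"delta_rot":[0,0,0],"fingers":-1},{"dp":[0,0,-0.04],"delta_rot":[0,0.0004,-0.002],"fingers":-1},{"dp":[0,-0.008,-0.03],"delta_rot":[0,0.0004,-0.004],"fingers":-1},{"dp":[0,-0.02,-0.015],"delta_rot":[0,0,-0.006],"fingers":-1},{"dp":[0,-0.03,0],"delta_rot":[0,0,-0.006],"fingers":-1},{"dp":[0,-0.04,0],"delta_rot":[0,0,-0.006],"fingers":-1},{"dp":[0,-0.05,0],"delta_rot":[0,0,-0.005],"fingers":-1},{"dp":[0,-0.055,0],"delta_rot":[0,0,-0.004],"fingers":-1},{"dp":[0,-0.055,0],"delta_rot":[0,0,-0.002],"fingers":-1},{"dp":[-0.006,-0.055,0],"delta_rot":[0,0,0],"fingers":-1},{"dp":[-0.012,-0.05,0],"delta_rot":[0,0,0],"fingers":-1}]'
python3 -m crank '[{"dp":[-0.016,-0.045,0],"delta_rot":[0,0,0],"fingers":-1},{"dp":[-0.02,-0.035,0],"delta_rot":[0,0,0],"fingers":-1},{"dp":[-0.02,-0.025,0],"delta_rot":[0,0,0],"fingers":-1},{"dp":[-0.014,-0.015,0],"delta_rot":[0,0,0],"fingers":-1},{"dp":[-0.006,-0.01,0],"delta_rot":[0,0,0],"fingers":-1},{"dp":[0,0,0],"delta_rot":[0,0,0],"fingers":-1},{"dp":[0,0,0],"delta_rot":[0,0,0],"fingers":-1}]'
python3 - <<'E'
from h import *
c=manip.camera_model("wrist"); im,d=manip.snapshot("wrist"); cv2.imwrite("pics/w2.png",im[:,:,::-1]); W=cloud(d,c)
for k in comps(mask(im,20,35,130,60)&(d>0)&(W[...,2]>.012)&(W[...,2]<.026),40): print('rail',rect(W[k]))
for k in comps(mask(im,100,125,110,40)&(d>0)&(W[...,2]>.03)): print('blue',rect(W[k]),W[k][:,2].max())
hsv=cv2.cvtColor(im,cv2.COLOR_RGB2HSV)
for k in comps((hsv[...,1]<70)&(hsv[...,2]>70)&(d>0)&(W[...,2]>.05)&(W[...,2]<.12),150): print('chute',rect(W[k]),np.round(np.percentile(W[k][:,2],[5,50,95]),3))
a=np.radians(4.6); plan((570.5-30*np.cos(a),-6-30*np.sin(a),140),4.6)
E
```

```text
t: 4.62
tcp_pos: [0.485, 0.0759, 0.1932]
tool_rot: [-0.04, 0.999, 0.001, 0.0]
force: [0.6, 0.0, -3.0]
finger_gap: 0.128
gripper_force: 87.9
t: 5.2
tcp_pos: [0.5276, 0.0163, 0.1923]
tool_rot: [-0.041, 0.999, 0.001, -0.0]
force: [-1.3, -0.3, -2.9]
finger_gap: 0.129
gripper_force: 88.0
rail c=(407,109) 78x36 long-axis -83.3deg n=2795
rail c=(558,-38) 118x12 long-axis 5.1deg n=3025
blue c=(525,15) 33x12 long-axis 3.7deg n=4051 0.15606496823974203
chute c=(497,13) 65x34 long-axis 4.6deg n=10478 [0.079 0.081 0.11 ]
chute c=(608,32) 28x8 long-axis 5.0deg n=479 [0.078 0.079 0.086]
turn units [ 0.0004 -0.0002  0.0002] deg [ 0.1 -0.1  0.1]  shift units [-0.0227 -0.0521 -0.0035] mm [-11.4 -26.1  -1.8] t 5.25
```

View pics/w2.png

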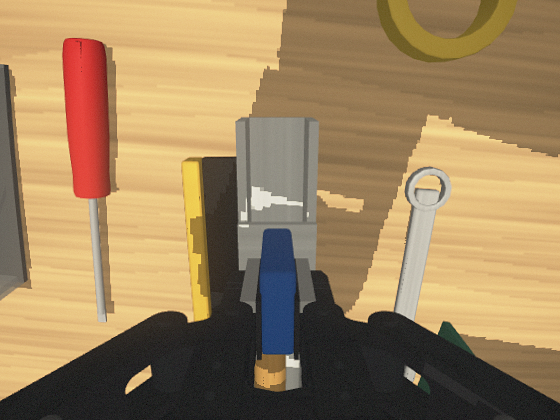

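Wrist view: chute held level (spout end at 277,170), the black pad and yellow rail at (197,240) to its left, a blank just behind the blue fin (270,370). It needs 26 mm more towards -y.

```bash
python3 -m crank '[{"dp":[-0.006,-0.013,0],"delta_rot":[0,0,0],"fingers":-1},{"dp":[-0.012,-0.022,0],"delta_rot":[0,0,0],"fingers":-1},{"dp":[-0.008,-0.014,0],"delta_rot":[0,0,0],"fingers":-1},{"dp":[0,-0.004,0],"delta_rot":[0,0,0.0004],"fingers":-1},{"dp":[0,0,0.015],"delta_rot":[0,0,0],"fingers":-1},{"dp":[0,0,0.03],"delta_rot":[0,0,0],"fingers":-1},{"dp":[0,0,0.03],"delta_rot":[0,0,0],"fingers":-1},{"dp":[0,0,0.022],"delta_rot":[0,0,0],"fingers":-1},{"dp":[0,0,0.01],"delta_rot":[0,0,0],"fingers":-1},{"dp":[0,0,0],"delta_rot":[0,0,0],"fingers":-1}]'
python3 -c "
from h import *
a=np.radians(4.8); plan((572.5-30*np.cos(a),-6.5-30*np.sin(a),72),4.8)"
```

```text
t: 6.08
tcp_pos: [0.5423, -0.0091, 0.1372]
tool_rot: [-0.039, 0.999, 0.001, -0.002]
force: [0.1, -0.6, -3.6]
finger_gap: 0.128
gripper_force: 88.0
turn units [ 0.0005 -0.0005 -0.0008] deg [ 0.2 -0.2 -0.3]  shift units [-0.0006  0.0001  0.0224] mm [-0.3  0.1 11.2] t 6.08
```

```bash
python3 -m crank '[{"dp":[0,0,0.01],"delta_rot":[0,0,-0.0008],"fingers":-1},{"dp":[0,0,0.006],"delta_rot":[0,0,0],"fingers":-1},{"dp":[0,0,0.003],"delta_rot":[0,0,0],"fingers":-1},{"dp":[0,0,0.002],"delta_rot":[0,0,0],"fingers":-1},{"dp":[0,0,0],"delta_rot":[0,0,0],"fingers":-1}]'
```

```text
t: 6.5
tcp_pos: [0.5435, -0.0093, 0.1285]
tool_rot: [-0.042, 0.999, 0.001, 0.001]
force: [-0.9, -0.2, -3.0]
finger_gap: 0.126
gripper_force: 88.2
```

```bash
python3 -m crank '[{"dp":[0,0,0.003],"delta_rot":[0,0,0],"fingers":-1},{"dp":[0,0,0.001],"delta_rot":[0,0,0],"fingers":-1},{"dp":[0,0,0],"delta_rot":[0,0,0],"fingers":-1}]'
```

```text
t: 6.75
tcp_pos: [0.5434, -0.0094, 0.1277]
tool_rot: [-0.042, 0.999, 0.001, 0.001]
force: [-3.1, 0.0, 4.8]
finger_gap: 0.129
gripper_force: 89.3
```

Contact. Release, rise, and head towards the lid knob.

```bash
python3 -m crank '[{"dp":[0,0,0],"delta_rot":[0,0,0],"fingers":0},{"dp":[0,0,0],"delta_rot":[0,0,0],"fingers":0.5},{"dp":[0,0,0],"delta_rot":[0,0,0],"fingers":0.5},{"dp":[0,0,-0.02],"delta_rot":[0,0,0],"fingers":0.5},{"dp":[0,0,-0.06],"delta_rot":[0,0,0],"fingers":1},{"dp":[0,0,-0.08],"delta_rot":[0,0,0],"fingers":1},{"dp":[0,0,-0.08],"delta_rot":[0,0,0],"fingers":1},{"dp":[0,0,-0.06],"delta_rot":[0,0,0],"fingers":1},{"dp":[0,0,0],"delta_rot":[0,0,0],"fingers":1}]'
python3 - <<'E'
from h import *
c=manip.camera_model("wrist"); im,d=manip.snapshot("wrist"); cv2.imwrite("pics/w3.png",im[:,:,::-1]); W=cloud(d,c)
for k in comps(mask(im,20,35,130,60)&(d>0)&(W[...,2]>.012)&(W[...,2]<.026),40): print('rail',rect(W[k]))
hsv=cv2.cvtColor(im,cv2.COLOR_RGB2HSV)
P=[]
for nm,m in(('blue',mask(im,100,125,110,40)),('red',mask(im,0,8,130,60)|mask(im,172,180,130,60))):
  for k in comps(m&(d>0)&(W[...,2]>.05)&(W[...,2]<.1)): print(nm,rect(W[k]),W[k][:,2].max())
for k in comps((hsv[...,1]<70)&(d>0)&(W[...,2]>.036)&(W[...,2]<.05),60): print('chute',rect(W[k]))
plan((495.5,-229,160),0)
E
```

```text
t: 7.5
tcp_pos: [0.5465, -0.0101, 0.2835]
tool_rot: [-0.042, 0.999, -0.001, 0.007]
force: [1.2, 0.3, 0.1]
finger_gap: 1.0
gripper_force: 0.0
rail c=(406,109) 79x36 long-axis -83.6deg n=1610
rail c=(574,-37) 149x12 long-axis 5.1deg n=2035
rail c=(569,23) 149x12 long-axis 4.9deg n=2044
blue c=(526,-191) 160x38 long-axis -0.6deg n=4958 0.09162344991458138
blue c=(540,-10) 31x11 long-axis 5.2deg n=698 0.0907061133229839
red c=(636,-2) 32x11 long-axis 5.1deg n=773 0.09109768205018837
chute c=(526,-174) 158x3 long-axis -0.8deg n=1583
chute c=(571,-7) 180x34 long-axis 4.5deg n=3139
chute c=(627,155) 25x6 long-axis -19.5deg n=102
turn units [-0.0001  0.0015  0.0133] deg [-0.   0.6  4.8]  shift units [ 0.0993 -0.4382  0.1332] mm [  49.6 -219.1   66.6] t 7.55
```

View pics/w3.png

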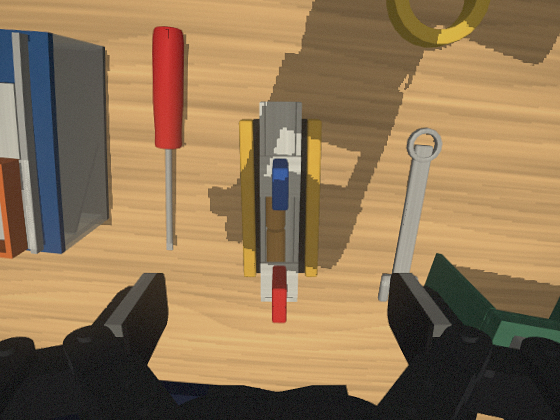

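Chute sits centred on the pad between the rails (fins at 280,184 and 279,294), blanks inside (275,230). Next the lid.

```bash
python3 -m crank '[{"dp":[0,-0.03,0],"delta_rot":[0,0.0008,0.007],"fingers":1},{"dp":[0.01,-0.06,0],"delta_rot":[0,0.0007,0.008],"fingers":1},{"dp":[0.016,-0.075,0],"delta_rot":[0,0,0],"fingers":1},{"dp":[0.02,-0.08,0],"delta_rot":[0,0,0],"fingers":1},{"dp":[0.02,-0.08,0],"delta_rot":[0,0,0],"fingers":1},{"dp":[0.02,-0.07,0],"delta_rot":[0,0,0],"fingers":1},{"dp":[0.012,-0.04,0],"delta_rot":[0,0,0],"fingers":1},{"dp":[0,0,0],"delta_rot":[0,0,0],"fingers":1},{"dp":[0,0,0],"delta_rot":[0,0,0],"fingers":1}]'
python3 - <<'E'
from h import *
c=manip.camera_model("wrist"); im,d=manip.snapshot("wrist"); cv2.imwrite("pics/w4.png",im[:,:,::-1]); W=cloud(d,c)
hsv=cv2.cvtColor(im,cv2.COLOR_RGB2HSV)
for k in comps(mask(im,3,18,130,80)&(d>0)&(W[...,2]>.108)&(W[...,2]<.122),40): print('collar',rect(W[k]))
for k in comps((hsv[...,2]<70)&(d>0)&(W[...,2]>.128)&(W[...,2]<.145),40): print('knob',rect(W[k]))
for k in comps(mask(im,100,125,110,40)&(d>0)&(W[...,2]>.08)&(W[...,2]<.1),60): print('roof',rect(W[k]))
plan((495.5,-229,120),-.7)
E
```

```text
t: 8.3
tcp_pos: [0.4938, -0.2274, 0.2752]
tool_rot: [0.007, 1.0, 0.002, -0.006]
force: [-0.5, -0.6, -0.7]
finger_gap: 0.999
gripper_force: 0.0
collar c=(566,-229) 70x68 long-axis -1.1deg n=3181
knob c=(495,-228) 23x23 long-axis -15.5deg n=1286
roof c=(443,-414) 26x5 long-axis 6.2deg n=216
roof c=(481,-237) 91x70 long-axis 88.2deg n=5488
roof c=(472,-179) 51x12 long-axis -1.0deg n=966
roof c=(540,-13) 31x9 long-axis 2.0deg n=520
roof c=(571,-278) 67x11 long-axis -1.0deg n=1077
roof c=(585,-180) 41x12 long-axis -0.8deg n=471
turn units [ 0.0006 -0.0018  0.    ] deg [ 0.2 -0.6  0. ]  shift units [-0.0029 -0.0054  0.2026] mm [ -1.5  -2.7 101.3] t 8.35
```

```bash
python3 -m crank '[{"dp":[0,-0.002,0.03],"delta_rot":[0,-0.0012,0],"fingers":1},{"dp":[0,0,0.06],"delta_rot":[0,0,0],"fingers":1},{"dp":[0,0,0.06],"delta_rot":[0,0,0],"fingers":0.6},{"dp":[0,0,0.035],"delta_rot":[0,0,0],"fingers":0.3},{"dp":[0,0,0.017],"delta_rot":[0,0,0],"fingers":-0.2},{"dp":[0,0,0],"delta_rot":[0,0,0],"fingers":-1},{"dp":[0,0,0],"delta_rot":[0,0,0],"fingers":-1},{"dp":[0,0,0],"delta_rot":[0,0,0],"fingers":-1},{"dp":[0,0,0],"delta_rot":[0,0,0],"fingers":-1}]' 40
python3 -c "
from h import *
plan((433,-226.7,120),-1)"
```

```text
t: 9.1
tcp_pos: [0.4951, -0.2276, 0.1757]
tool_rot: [0.005, 1.0, 0.0, -0.0]
force: [0.9, -0.8, -9.1]
finger_gap: 0.268
gripper_force: 40.1
turn units [ 0.0001 -0.      0.0012] deg [ 0.  -0.   0.4]  shift units [ 0.1241 -0.0003  0.0035] mm [62.1 -0.2  1.7] t 9.1
```

```bash
python3 -m crank '[{"dp":[0.006,0,0],"delta_rot":[0,0,0],"fingers":-1},{"dp":[0.015,0,0],"delta_rot":[0,0,0],"fingers":-1},{"dp":[0.022,0,0],"delta_rot":[0,0,0],"fingers":-1},{"dp":[0.024,0,0],"delta_rot":[0,0,0],"fingers":-1},{"dp":[0.024,0,0],"delta_rot":[0,0,0],"fingers":-1},{"dp":[0.018,0,0],"delta_rot":[0,0,0],"fingers":-1},{"dp":[0.01,0,0],"delta_rot":[0,0,0],"fingers":-1},{"dp":[0.006,0,0],"delta_rot":[0,0,0],"fingers":-1},{"dp":[0.003,0,0],"delta_rot":[0,0,0],"fingers":-1},{"dp":[0,0,0],"delta_rot":[0,0,0],"fingers":-1}]'
```

```text
t: 9.93
tcp_pos: [0.4316, -0.2268, 0.1757]
tool_rot: [0.006, 1.0, 0.001, 0.001]
force: [5.9, 2.6, -8.8]
finger_gap: 0.266
gripper_force: 40.2
```

```bash
python3 -m crank '[{"dp":[0,0,0],"delta_rot":[0,0,0],"fingers":0},{"dp":[0,0,0],"delta_rot":[0,0,0],"fingers":0.5},{"dp":[0,0,0],"delta_rot":[0,0,0],"fingers":0.5},{"dp":[0,0,-0.04],"delta_rot":[0,0,0],"fingers":0.6},{"dp":[0,0,-0.07],"delta_rot":[0,0,0],"fingers":1},{"dp":[0,0,-0.07],"delta_rot":[0,0,0],"fingers":1},{"dp":[0,0,-0.03],"delta_rot":[0,0,0],"fingers":1},{"dp":[0,0,0],"delta_rot":[0,0,0],"fingers":1}]'
python3 - <<'E'
from h import *
c=manip.camera_model("wrist"); im,d=manip.snapshot("wrist"); W=cloud(d,c)
hsv=cv2.cvtColor(im,cv2.COLOR_RGB2HSV)
for k in comps(mask(im,3,18,130,80)&(d>0)&(W[...,2]>.108)&(W[...,2]<.122),40): print('collar',rect(W[k]))
for k in comps((hsv[...,2]<70)&(d>0)&(W[...,2]>.128)&(W[...,2]<.145),40): print('knob',rect(W[k]))
plan((636.5,-1.7,140),4.9)
E
```

```text
t: 10.6
tcp_pos: [0.4323, -0.2285, 0.2849]
tool_rot: [0.005, 1.0, -0.003, 0.003]
force: [0.8, 0.2, 0.3]
finger_gap: 1.004
gripper_force: 0.0
collar c=(556,-229) 68x51 long-axis 89.4deg n=1472
knob c=(432,-227) 23x23 long-axis -43.0deg n=1196
turn units [-0.0004  0.0004 -0.0153] deg [-0.2  0.1 -5.5]  shift units [-0.4473  0.4154  0.1777] mm [-223.7  207.7   88.9] t 10.65
```

Lid fully open (knob 134 mm from the mouth). On to the red grip.

```bash
python3 -m crank '[{"dp":[-0.03,0.03,0],"delta_rot":[0,0,-0.007],"fingers":1},{"dp":[-0.05,0.045,0],"delta_rot":[0,0,-0.0083],"fingers":1},{"dp":[-0.055,0.052,0],"delta_rot":[0,0,0],"fingers":1},{"dp":[-0.055,0.052,0],"delta_rot":[0,0,0],"fingers":1},{"dp":[-0.055,0.052,0],"delta_rot":[0,0,0],"fingers":1},{"dp":[-0.055,0.052,0],"delta_rot":[0,0,0],"fingers":1},{"dp":[-0.055,0.052,0],"delta_rot":[0,0,0],"fingers":1},{"dp":[-0.05,0.045,0],"delta_rot":[0,0,0],"fingers":1},{"dp":[-0.03,0.028,0.03],"delta_rot":[0,0,0],"fingers":1},{"dp":[-0.012,0.007,0.06],"delta_rot":[0,0,0],"fingers":1},{"dp":[0,0,0.05],"delta_rot":[0,0,0],"fingers":1},{"dp":[0,0,0.02],"delta_rot":[0,0,0],"fingers":1}]' 
python3 -m crank '[{"dp":[0,0,0],"delta_rot":[0,0,0],"fingers":1}]'
python3 -c "
from h import *
plan((636.5,-1.7,70),4.9)"
```

```text
t: 11.65
tcp_pos: [0.6356, -0.0025, 0.1951]
tool_rot: [-0.043, 0.999, 0.002, -0.006]
force: [-0.3, 0.1, -1.5]
finger_gap: 1.002
gripper_force: 0.0
t: 11.73
tcp_pos: [0.6356, -0.0033, 0.196]
tool_rot: [-0.043, 0.999, 0.002, -0.006]
force: [-0.1, 0.2, -0.9]
finger_gap: 0.999
gripper_force: 0.0
turn units [ 0.0006 -0.0017 -0.    ] deg [ 0.2 -0.6 -0. ]  shift units [-0.0021  0.0031  0.1439] mm [-1.   1.5 72. ] t 11.73
```

```bash
python3 -m crank '[{"dp":[-0.002,0.003,0.03],"delta_rot":[0.0004,-0.0012,0],"fingers":1},{"dp":[0,0,0.045],"delta_rot":[0,0,0],"fingers":1},{"dp":[0,0,0.04],"delta_rot":[0,0,0],"fingers":0.5},{"dp":[0,0,0.025],"delta_rot":[0,0,0],"fingers":0},{"dp":[0,0,0],"delta_rot":[0,0,0],"fingers":-0.4},{"dp":[0,0,0],"delta_rot":[0,0,0],"fingers":-1},{"dp":[0,0,0],"delta_rot":[0,0,0],"fingers":-1},{"dp":[0,0,0],"delta_rot":[0,0,0],"fingers":-1},{"dp":[0,0,0],"delta_rot":[0,0,0],"fingers":-1}]' 115
python3 -m crank '[{"dp":[0,0,-0.004],"delta_rot":[0,0,0],"fingers":-1},{"dp":[0,0,-0.01],"delta_rot":[0,0,0],"fingers":-1},{"dp":[0,0,-0.016],"delta_rot":[0,0,0],"fingers":-1},{"dp":[0,0,-0.02],"delta_rot":[0,0,0],"fingers":-1},{"dp":[0,0,-0.01],"delta_rot":[0,0,0],"fingers":-1},{"dp":[0,0,0],"delta_rot":[0,0,0],"fingers":-1}]' 
python3 - <<'E'
from h import *
im,d=manip.snapshot("side"); cv2.imwrite("pics/s2.png",cv2.resize(im[100:340,120:440,::-1],(800,600)))
E
```

```text
t: 12.48
tcp_pos: [0.6405, -0.0023, 0.1323]
tool_rot: [-0.043, 0.999, -0.001, 0.005]
force: [-0.4, 1.2, 3.0]
finger_gap: 0.118
gripper_force: 112.6
t: 12.98
tcp_pos: [0.6403, -0.0023, 0.1625]
tool_rot: [-0.043, 0.999, -0.001, 0.005]
force: [0.6, -0.6, -2.2]
finger_gap: 0.12
gripper_force: 112.3
```

View pics/s2.png

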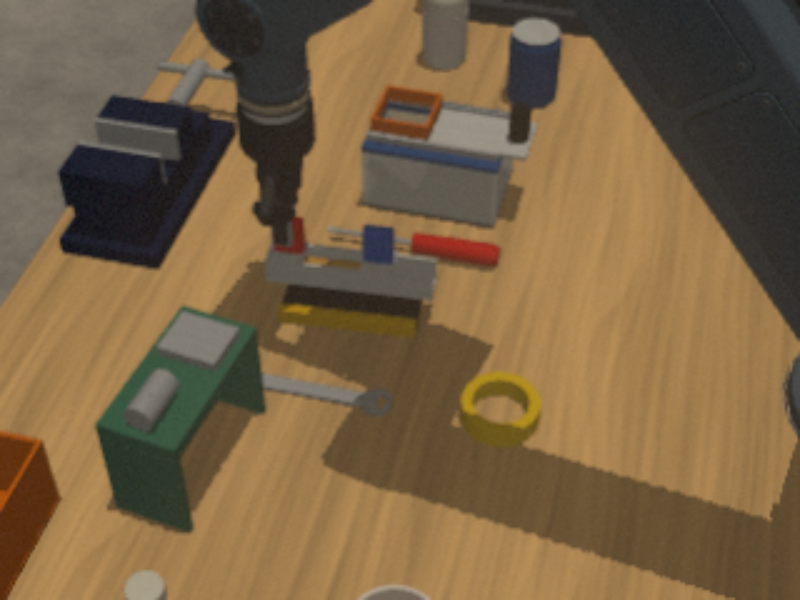

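The chute is lifted level off the rest by the red grip, both blanks inside (crop 335,260); the bin's mouth is open.

```bash
cat >> h.py <<'E'
# chute in tool, from the grasp on the rest
T0=R.from_quat([-0.043,0.999,-0.001,0.005]); C0=R.from_euler('z',4.9,degrees=True)
REL_R=T0.inv()*C0; REL_P=T0.inv().apply(np.array([.571,-.007,.010])-np.array([.6405,-.0023,.1323]))
SP=np.array([-.09,0,.004])
def chute_now():
    s=manip.sense(); Rt=R.from_quat(s['tool_rot']); Rc=Rt*REL_R; p=s['tcp_pos']+Rt.apply(REL_P)
    print("chute",np.round(p*1000,1),"yaw,pitch",np.round(Rc.as_euler('ZYX',degrees=True)[:2],1),"spout",np.round((p+Rc.apply(SP))*1000,1),"t",round(s['t'],2))
def plan_chute(pt,yaw,tilt,loc=SP):
    """bring chute point loc to pt (mm); shift is in the tool axes as they stand BEFORE and AFTER the turn"""
    s=manip.sense(); Rt=R.from_quat(s['tool_rot']); Rc=R.from_euler('ZY',[yaw,-tilt],degrees=True)
    Rn=Rc*REL_R.inv(); t=np.array(pt)/1000-Rc.apply(loc)-Rn.apply(REL_P); dw=t-s['tcp_pos']
    print("turn",np.round((Rt.inv()*Rn).as_rotvec()/2/np.pi,4),"before",np.round(Rt.inv().apply(dw)*2,4),"after",np.round(Rn.inv().apply(dw)*2,4),"tcp",np.round(t*1000))
E
python3 - <<'E'
from h import *
c=manip.camera_model("wrist"); im,d=manip.snapshot("wrist"); cv2.imwrite("pics/w5.png",im[:,:,::-1]); W=cloud(d,c)
chute_now()
# floor ahead of the front bridge, from the wrist depth: slope along x
m=(d>0)&(W[...,2]>.025)&(W[...,2]<.09)&(abs(W[...,1]-(-.007+.0857*(W[...,0]-.571)))<.009)&(W[...,0]>.47)&(W[...,0]<.52)
P=W[m]; print(len(P),np.degrees(np.arctan(np.polyfit(P[:,0],P[:,2],1)[0])),P[:,2].mean(),P[:,0].min())
plan_chute((578,-229,200),-1,0)
plan_chute((578,-229,124),-1,42)
E
```

```text
chute [569.6  -6.8  38.9] yaw,pitch [4.9 0.2] spout [479.9 -14.4  43.2] t 13.08Traceback (most recent call last):
  File "<stdin>", line 6, in <module>
    raise TypeError("expected non-empty vector for x")
TypeError: expected non-empty vector for x
```

```bash
python3 - <<'E'
from h import *
for n in("wrist","side"):
    c=manip.camera_model(n); im,d=manip.snapshot(n); W=cloud(d,c)
    for k in comps(mask(im,100,125,110,40)&(d>0)&(abs(W[...,1]+.01)<.04)&(W[...,0]>.5)): P=W[k]; print(n,'blue fin',rect(P),np.percentile(P[:,2],[2,50,98]))
    m=(d>0)&(abs(W[...,1]+.014)<.025)&(W[...,0]>.47)&(W[...,0]<.50)&(W[...,2]>.026); P=W[m]; print(len(P), np.percentile(P[:,2],[2,20,50,80,98]) if len(P) else '')
plan_chute((578,-229,200),-1,0)
plan_chute((578,-229,124),-1,42)
E
```

```text
wrist blue fin c=(549,-10) 15x12 long-axis 4.3deg n=2504 [0.08984997 0.11731711 0.11888974]
0 
153 [0.03948245 0.04707887 0.05698515 0.06804266 0.45618093]
turn [ 0.0004 -0.0007  0.0163] before [-0.1588 -0.4772 -0.3149] after [-0.2081 -0.4592 -0.313 ] tcp [ 738. -233.  318.]
turn [ 0.0064 -0.1173  0.0157] before [ 0.0802 -0.4525 -0.3171] after [-0.1884 -0.459  -0.2561] tcp [ 617. -231.  319.]
```

Chute still level after the lift (fin top at 118 mm). Raise it and carry it over the bin.

```bash
python3 -m crank '[{"dp":[0,0,-0.015],"delta_rot":[0,0,0],"fingers":-1},{"dp":[0,0,-0.03],"delta_rot":[0,0,0],"fingers":-1},{"dp":[0,0,-0.045],"delta_rot":[0,0,0],"fingers":-1},{"dp":[0,-0.005,-0.05],"delta_rot":[0,0,0],"fingers":-1},{"dp":[-0.003,-0.012,-0.05],"delta_rot":[0,0,0.001],"fingers":-1},{"dp":[-0.007,-0.02,-0.05],"delta_rot":[0,0,0.002],"fingers":-1},{"dp":[-0.011,-0.03,-0.04],"delta_rot":[0,0,0.002],"fingers":-1},{"dp":[-0.014,-0.04,-0.025],"delta_rot":[0,0,0.002],"fingers":-1},{"dp":[-0.016,-0.046,-0.01],"delta_rot":[0,0,0.002],"fingers":-1},{"dp":[-0.018,-0.05,0],"delta_rot":[0,0,0.002],"fingers":-1},{"dp":[-0.018,-0.05,0],"delta_rot":[0,0,0.002],"fingers":-1},{"dp":[-0.018,-0.05,0],"delta_rot":[0,0,0.002],"fingers":-1}]'
python3 -m crank '[{"dp":[-0.018,-0.045,0],"delta_rot":[0,0,0.001],"fingers":-1},{"dp":[-0.018,-0.038,0],"delta_rot":[0,0,0],"fingers":-1},{"dp":[-0.018,-0.03,0],"delta_rot":[0,0,0],"fingers":-1},{"dp":[-0.014,-0.022,0],"delta_rot":[0,0,0],"fingers":-1},{"dp":[-0.01,-0.014,0],"delta_rot":[0,0,0],"fingers":-1},{"dp":[-0.005,-0.007,0],"delta_rot":[0,0,0],"fingers":-1},{"dp":[0,0,0],"delta_rot":[0,0,0],"fingers":-1},{"dp":[0,0,0],"delta_rot":[0,0,0],"fingers":-1}]'
python3 - <<'E'
from h import *
chute_now()
plan_chute((578,-229,160),-1,0)
plan_chute((578,-229,124),-1,42)
E
```

```text
t: 14.18
tcp_pos: [0.6965, -0.1524, 0.3186]
tool_rot: [0.005, 1.0, -0.0, 0.003]
force: [1.3, 0.6, -3.5]
finger_gap: 0.116
gripper_force: 112.4
t: 14.85
tcp_pos: [0.7367, -0.2293, 0.3183]
tool_rot: [0.007, 1.0, 0.0, 0.002]
force: [0.5, -0.3, -2.9]
finger_gap: 0.116
gripper_force: 112.4
chute [ 666.4 -226.6  196.4] yaw,pitch [-0.9  0.3] spout [ 576.5 -225.2  200.8] t 14.85
turn [ 0.0005 -0.0008  0.0003] before [-0.0016 -0.0075  0.08  ] after [-0.0012 -0.0072  0.08  ] tcp [ 738. -233.  278.]
turn [ 0.0007 -0.1175  0.0004] before [ 0.2383 -0.0068 -0.002 ] after [ 0.1749 -0.0077 -0.1619] tcp [ 617. -231.  319.]
```

```bash
python3 - <<'E'
from h import *
plan_chute((578,-229,127),-1,8)
# pivot rows about the spout, in tool axes before each row, 6 deg steps (tool-frame quantities, pose independent)
s=(REL_R.apply(SP)+REL_P)  # spout in tool
th=np.radians(-6); Rr=R.from_rotvec([0,th,0])
print("per 6deg row: shift before-turn axes",np.round((s-Rr.apply(s))*2,4),"after-turn axes",np.round(Rr.inv().apply(s-Rr.apply(s))*2,4),"turn",th/2/np.pi)
E
```

```text
turn [ 0.0005 -0.023   0.0004] before [ 0.0346 -0.0074  0.1037] after [ 0.0491 -0.0071  0.0976] tcp [ 720. -233.  266.]
per 6deg row: shift before-turn axes [ 0.0262  0.     -0.0323] after-turn axes [ 0.0226  0.     -0.0349] turn -0.016666666666666666
```

```bash
python3 -m crank '[{"dp":[0.003,-0.001,0.01],"delta_rot":[0.0002,-0.001,0],"fingers":-1},{"dp":[0.005,-0.002,0.018],"delta_rot":[0.0003,-0.003,0.0004],"fingers":-1},{"dp":[0.007,-0.002,0.022],"delta_rot":[0,-0.005,0],"fingers":-1},{"dp":[0.007,-0.002,0.022],"delta_rot":[0,-0.006,0],"fingers":-1},{"dp":[0.007,-0.001,0.018],"delta_rot":[0,-0.005,0],"fingers":-1},{"dp":[0.006,0,0.01],"delta_rot":[0,-0.003,0],"fingers":-1},{"dp":[0,0,0],"delta_rot":[0,0,0],"fingers":-1},{"dp":[0,0,0],"delta_rot":[0,0,0],"fingers":-1}]'
python3 - <<'E'
from h import *
chute_now()
plan_chute((578,-229,126),-1,8)
n="side";c=manip.camera_model(n); im,d=manip.snapshot(n); cv2.imwrite("pics/s3.png",cv2.resize(im[60:300,120:440,::-1],(800,600)))
E
```

```text
t: 15.52
tcp_pos: [0.7215, -0.233, 0.2674]
tool_rot: [0.008, 0.997, -0.002, 0.074]
force: [-1.5, 0.0, -2.4]
finger_gap: 0.12
gripper_force: 112.4
chute [ 669.5 -230.9  136.6] yaw,pitch [-1. -8.] spout [ 579.8 -229.4  128.1] t 15.52
turn [-0.     -0.0001  0.    ] before [0.0044 0.0006 0.0034] after [0.0044 0.0006 0.0034] tcp [ 720. -233.  265.]
```

View pics/s3.png

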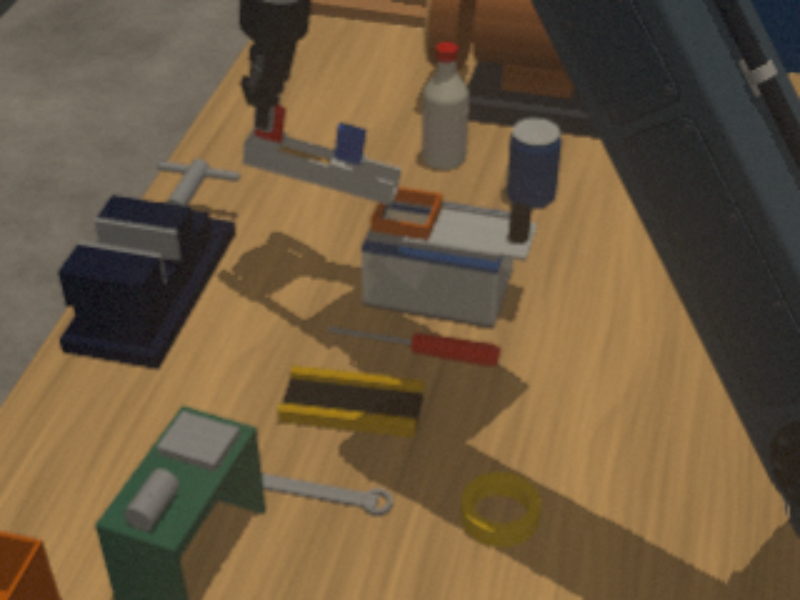

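Side view: spout (398,185) just above the collar (407,212), blanks still in. Tip it.

```bash
python3 -m crank '[{"dp":[0.017,0,-0.0125],"delta_rot":[0,-0.008,0],"fingers":-1},{"dp":[0.0265,0,-0.032],"delta_rot":[0,-0.0167,0],"fingers":-1},{"dp":[0.0262,0,-0.0323],"delta_rot":[0,-0.0167,0],"fingers":-1},{"dp":[0.0262,0,-0.0323],"delta_rot":[0,-0.0167,0],"fingers":-1},{"dp":[0.0262,0,-0.0323],"delta_rot":[0,-0.0167,0],"fingers":-1},{"dp":[0.0262,0,-0.0323],"delta_rot":[0,-0.0167,0],"fingers":-1},{"dp":[0.0131,0,-0.0162],"delta_rot":[0,-0.008,0],"fingers":-1},{"dp":[0,0,0],"delta_rot":[0,0,0],"fingers":-1},{"dp":[0,0,0],"delta_rot":[0,0,0],"fingers":-1},{"dp":[0,0,0],"delta_rot":[0,0,0],"fingers":-1},{"dp":[0,0,0],"delta_rot":[0,0,0],"fingers":-1},{"dp":[0,0,0],"delta_rot":[0,0,0],"fingers":-1}]'
python3 - <<'E'
from h import *
chute_now()
n="side";c=manip.camera_model(n); im,d=manip.snapshot(n)
i2,_=manip.snapshot("scene"); cv2.imwrite("pics/s4.png",np.hstack([cv2.resize(im[60:240,200:360],(400,450)),cv2.resize(i2[170:350,170:330],(400,450))])[:,:,::-1])
E
```

```text
t: 16.57
tcp_pos: [0.6272, -0.2291, 0.3267]
tool_rot: [0.008, 0.936, -0.003, 0.352]
force: [-0.4, 0.1, -1.7]
finger_gap: 0.12
gripper_force: 113.0
chute [ 654.  -227.8  188.6] yaw,pitch [ -1.  -40.6] spout [ 583.1 -226.6  133. ] t 16.57
```

View pics/s4.png

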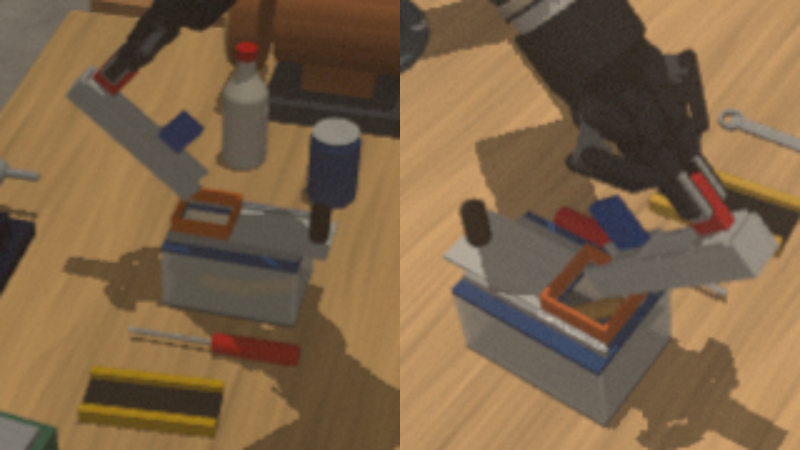

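A blank shows inside the mouth (right crop 605,305) and the wrist force says the chute is empty. Back to level, upward and away.

```bash
python3 -m crank '[{"dp":[0,0,0],"delta_rot":[0,0,0],"fingers":-1},{"dp":[0,0,0],"delta_rot":[0,0,0],"fingers":-1},{"dp":[0,0,0],"delta_rot":[0,0,0],"fingers":-1},{"dp":[0,0,0],"delta_rot":[0,0,0],"fingers":-1},{"dp":[-0.03,0,-0.02],"delta_rot":[0,0.008,0],"fingers":-1},{"dp":[-0.04,0,0],"delta_rot":[0,0.0165,0],"fingers":-1},{"dp":[-0.04,0,0],"delta_rot":[0,0.0165,0],"fingers":-1},{"dp":[-0.04,0,0],"delta_rot":[0,0.0165,0],"fingers":-1},{"dp":[-0.04,0,0],"delta_rot":[0,0.0165,0],"fingers":-1},{"dp":[-0.03,0,0],"delta_rot":[0,0.0165,0],"fingers":-1},{"dp":[-0.015,0,0],"delta_rot":[0,0.0165,0],"fingers":-1},{"dp":[0,0,0],"delta_rot":[0,0.006,0],"fingers":-1}]'
python3 - <<'E'
from h import *
chute_now()
i2,d=manip.snapshot("scene"); cv2.imwrite("pics/s5.png",cv2.resize(i2[220:350,170:330],(800,650))[:600,:,::-1])
plan_chute((571,-7,130),4.9,0,np.zeros(3))
E
```

```text
t: 17.67
tcp_pos: [0.7214, -0.2295, 0.3874]
tool_rot: [0.006, 1.0, 0.002, 0.018]
force: [1.3, 0.3, -2.4]
finger_gap: 0.118
gripper_force: 112.8
chute [ 654.9 -226.5  263.4] yaw,pitch [-0.8 -1.4] spout [ 564.8 -225.4  265.2] t 17.67
turn [ 0.0008  0.0038 -0.0157] before [0.1752 0.4508 0.2646] after [0.1237 0.467  0.2657] tcp [640.  -2. 252.]
```

View pics/s5.png

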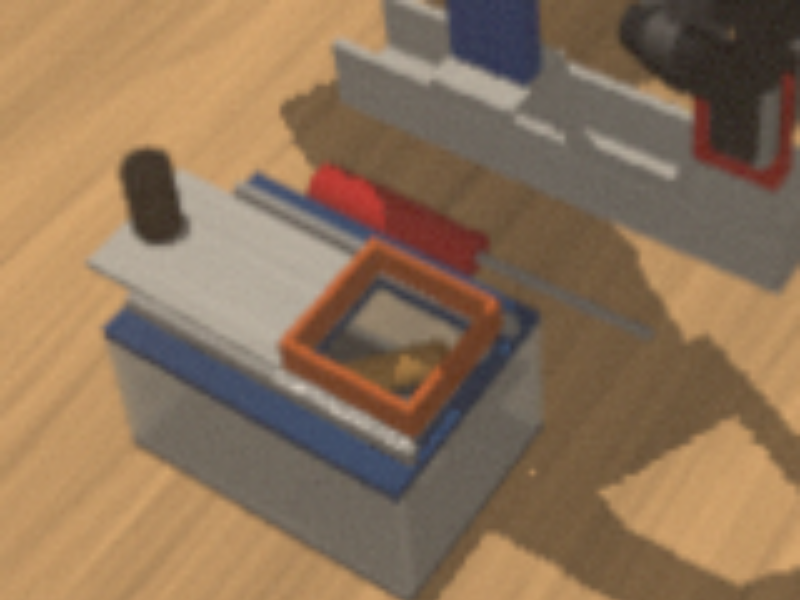

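Brass is visible down inside the mouth (crop 410,365), none outside. Check its height by depth while carrying the chute back.

```bash
python3 - <<'E'
from h import *
for n in("scene","side"):
    c=manip.camera_model(n); im,d=manip.snapshot(n); W=cloud(d,c)
    m=(d>0)&(abs(W[...,0]-.566)<.029)&(abs(W[...,1]+.229)<.029)
    for k in comps(m&mask(im,8,30,60,40)&(W[...,2]<.11),8): P=W[k]; print(n,'brass?',rect(P),np.round(np.percentile(P[:,2],[2,50,98]),3))
    P=W[m]; print(n,np.round(np.percentile(P[:,2],[2,10,25,50,75,90]),3))
    # brass in chute channel
    q=(d>0)&(W[...,0]>.55)&(W[...,0]<.76)&(abs(W[...,1]+.2265)<.02)&(W[...,2]>.255)&(W[...,2]<.32)
    print('brass px in chute',(q&mask(im,8,30,100,40)).sum(),'of',q.sum())
E
```

```text
scene brass? c=(544,-203) 14x6 long-axis 18.7deg n=28 [0.015 0.032 0.038]
scene [0.038 0.27  0.29  0.608 0.632 0.648]
brass px in chute 19 of 2497
side brass? c=(560,-255) 43x5 long-axis -0.9deg n=27 [0.098 0.104 0.109]
side [0.09  0.102 0.118 0.275 0.284 0.289]
brass px in chute 8 of 1130
```

```bash
python3 -m crank '[{"dp":[0.006,0.02,0],"delta_rot":[0.0004,0.002,-0.004],"fingers":-1},{"dp":[0.014,0.04,0],"delta_rot":[0.0004,0.0018,-0.006],"fingers":-1},{"dp":[0.015,0.05,0.01],"delta_rot":[0,0,-0.0057],"fingers":-1},{"dp":[0.016,0.06,0.025],"delta_rot":[0,0,0],"fingers":-1},{"dp":[0.016,0.06,0.035],"delta_rot":[0,0,0],"fingers":-1},{"dp":[0.016,0.06,0.04],"delta_rot":[0,0,0],"fingers":-1},{"dp":[0.016,0.06,0.04],"delta_rot":[0,0,0],"fingers":-1},{"dp":[0.014,0.05,0.04],"delta_rot":[0,0,0],"fingers":-1},{"dp":[0.01,0.036,0.04],"delta_rot":[0,0,0],"fingers":-1},{"dp":[0.006,0.022,0.03],"delta_rot":[0,0,0],"fingers":-1},{"dp":[0,0.008,0.006],"delta_rot":[0,0,0],"fingers":-1},{"dp":[0,0,0],"delta_rot":[0,0,0],"fingers":-1}]'
python3 - <<'E'
from h import *
chute_now()
plan_chute((571.5,-7,40),4.9,0,np.zeros(3))
E
```

```text
t: 18.82
tcp_pos: [0.6375, -0.0006, 0.2525]
tool_rot: [-0.043, 0.999, -0.0, 0.004]
force: [0.1, -0.2, -2.7]
finger_gap: 0.118
gripper_force: 112.7
chute [567.8  -5.1 130.3] yaw,pitch [4.9 0.1] spout [478.1 -12.9 134.4] t 18.82
turn [ 0.0003 -0.0003  0.    ] before [-0.0052 -0.0039  0.1804] after [-0.0049 -0.0035  0.1804] tcp [641.  -2. 162.]
```

```bash
python3 -m crank '[{"dp":[-0.005,-0.004,0.015],"delta_rot":[0,0,0],"fingers":-1},{"dp":[0,0,0.035],"delta_rot":[0,0,0],"fingers":-1},{"dp":[0,0,0.045],"delta_rot":[0,0,0],"fingers":-1},{"dp":[0,0,0.04],"delta_rot":[0,0,0],"fingers":-1},{"dp":[0,0,0.03],"delta_rot":[0,0,0],"fingers":-1},{"dp":[0,0,0.015],"delta_rot":[0,0,0],"fingers":-1},{"dp":[0,0,0],"delta_rot":[0,0,0],"fingers":-1},{"dp":[0,0,0],"delta_rot":[0,0,0],"fingers":-1}]'
python3 - <<'E'
from h import *
chute_now()
n="side"
c=manip.camera_model(n); im,d=manip.snapshot(n); W=cloud(d,c)
for k in comps(mask(im,100,125,110,40)&(d>0)&(abs(W[...,1]+.01)<.04)&(W[...,0]>.5)): P=W[k]; print(n,'blue fin',rect(P),np.percentile(P[:,2],[2,50,98]))
plan_chute((571.5,-7,10),4.9,0,np.zeros(3))
E
```

```text
t: 19.48
tcp_pos: [0.6436, -0.0048, 0.1636]
tool_rot: [-0.042, 0.999, -0.001, 0.006]
force: [-0.2, -0.0, -2.1]
finger_gap: 0.118
gripper_force: 112.8
chute [574.4  -9.3  41.2] yaw,pitch [ 4.8 -0.1] spout [484.7 -16.7  44.9] t 19.48
turn [ 0.      0.0006 -0.0004] before [0.0062 0.0053 0.0637] after [0.006  0.0053 0.0637] tcp [641.  -2. 132.]
```

```bash
python3 -m crank '[{"dp":[0.004,0.004,0.008],"delta_rot":[0,0.0005,0],"fingers":-1},{"dp":[0.0015,0.001,0.016],"delta_rot":[0,0,0],"fingers":-1},{"dp":[0,0,0.016],"delta_rot":[0,0,0],"fingers":-1},{"dp":[0,0,0.012],"delta_rot":[0,0,0],"fingers":-1},{"dp":[0,0,0.006],"delta_rot":[0,0,0],"fingers":-1},{"dp":[0,0,0.003],"delta_rot":[0,0,0],"fingers":-1},{"dp":[0,0,0],"delta_rot":[0,0,0],"fingers":-1}]'
python3 -c "
from h import *
chute_now()"
```

```text
t: 20.12
tcp_pos: [0.6399, -0.0015, 0.1323]
tool_rot: [-0.042, 0.999, -0.001, 0.004]
force: [0.4, -0.1, -2.7]
finger_gap: 0.117
gripper_force: 113.1
chute [570.1  -6.   10.2] yaw,pitch [4.8 0.2] spout [480.4 -13.6  14.5] t 20.12
```

```bash
python3 -m crank '[{"dp":[0,0,0.003],"delta_rot":[0,0,0],"fingers":-1},{"dp":[0,0,0.001],"delta_rot":[0,0,0],"fingers":-1},{"dp":[0,0,0],"delta_rot":[0,0,0],"fingers":-1}]'
```

```text
t: 20.37
tcp_pos: [0.6401, -0.0015, 0.1322]
tool_rot: [-0.042, 0.999, -0.001, 0.004]
force: [-2.9, 1.2, 8.2]
finger_gap: 0.121
gripper_force: 114.9
```

Contact again; release, rise, check the chute.

```bash
python3 -m crank '[{"dp":[0,0,0],"delta_rot":[0,0,0],"fingers":0},{"dp":[0,0,0],"delta_rot":[0,0,0],"fingers":0.5},{"dp":[0,0,0],"delta_rot":[0,0,0],"fingers":0.5},{"dp":[0,0,-0.02],"delta_rot":[0,0,0],"fingers":0.5},{"dp":[0,0,-0.06],"delta_rot":[0,0,0],"fingers":1},{"dp":[0.03,0,-0.07],"delta_rot":[0,0,0],"fingers":1},{"dp":[0.06,0,-0.07],"delta_rot":[0,0,0],"fingers":1},{"dp":[0.07,0,-0.06],"delta_rot":[0,0,0],"fingers":1},{"dp":[0.03,0,-0.02],"delta_rot":[0,0,0],"fingers":1},{"dp":[0,0,0],"delta_rot":[0,0,0],"fingers":1}]'
python3 - <<'E'
from h import *
c=manip.camera_model("wrist"); im,d=manip.snapshot("wrist"); W=cloud(d,c); hsv=cv2.cvtColor(im,cv2.COLOR_RGB2HSV)
for k in comps(mask(im,20,35,130,60)&(d>0)&(W[...,2]>.012)&(W[...,2]<.026),400): print('rail',rect(W[k]))
for nm,m in(('blue',mask(im,100,125,110,40)),('red',mask(im,0,8,130,60)|mask(im,172,180,130,60))):
  for k in comps(m&(d>0)&(abs(W[...,1])<.05)&(W[...,2]>.05)&(W[...,2]<.1),40): print(nm,rect(W[k]),W[k][:,2].max())
for k in comps((hsv[...,1]<70)&(d>0)&(W[...,2]>.036)&(W[...,2]<.05),900): print('chute',rect(W[k]))
q=(d>0)&(abs(W[...,0]-.571)<.09)&(abs(W[...,1]+.007-.0857*(W[...,0]-.571))<.011)&(W[...,2]<.045); print('brass px',(q&mask(im,8,30,100,40)).sum(),'of',q.sum(),'floor z',np.round(np.percentile(W[q][:,2],[10,50,90]),3))
plan((432.5,-227,160),-1)
E
```

```text
t: 21.2
tcp_pos: [0.5483, -0.0088, 0.277]
tool_rot: [-0.042, 0.999, -0.001, 0.005]
force: [0.3, 0.7, -0.0]
finger_gap: 1.0
gripper_force: 0.0
rail c=(407,109) 78x34 long-axis -83.5deg n=1573
rail c=(574,-37) 149x12 long-axis 5.0deg n=2113
rail c=(569,23) 149x12 long-axis 5.1deg n=2088
blue c=(541,-10) 32x11 long-axis 4.5deg n=732 0.0910561829356542
red c=(636,-3) 32x11 long-axis 4.6deg n=819 0.0911115557734477
chute c=(526,-173) 159x3 long-axis -0.8deg n=1695
chute c=(571,-8) 180x34 long-axis 4.7deg n=3313
brass px 15 of 3267 floor z [0.014 0.015 0.044]
turn units [-0.0003  0.0017  0.0161] deg [-0.1  0.6  5.8]  shift units [ 0.2273 -0.44    0.1234] mm [ 113.6 -220.    61.7] t 21.25
```

Chute is empty and centred on the rest. Now over the bin for a look, then the lid.

```bash
python3 -m crank '[{"dp":[0,-0.03,0],"delta_rot":[0,0.0008,0.008],"fingers":1},{"dp":[0.01,-0.06,0],"delta_rot":[0,0.0005,0.0081],"fingers":1},{"dp":[0.016,-0.075,0],"delta_rot":[0,0,0],"fingers":1},{"dp":[0.02,-0.08,0],"delta_rot":[0,0,0],"fingers":1},{"dp":[0.02,-0.08,0],"delta_rot":[0,0,0],"fingers":1},{"dp":[0.02,-0.07,0],"delta_rot":[0,0,0],"fingers":1},{"dp":[0.02,-0.04,0],"delta_rot":[0,0,0],"fingers":1},{"dp":[0,0,0],"delta_rot":[0,0,0],"fingers":1},{"dp":[0,0,0],"delta_rot":[0,0,0],"fingers":1}]'
python3 - <<'E'
from h import *
for n in("wrist","scene","side"):
    c=manip.camera_model(n); im,d=manip.snapshot(n); W=cloud(d,c); hsv=cv2.cvtColor(im,cv2.COLOR_RGB2HSV)
    b=mask(im,10,25,80,40)&(d>0)&(W[...,0]>.43)&(W[...,0]<.62)&(abs(W[...,1]+.229)<.06)&(W[...,2]>.004)&(W[...,2]<.105)
    for k in comps(b,15): v,u=np.nonzero(k); P=W[k]; print(n,f'brass px({u.mean():.0f},{v.mean():.0f})',rect(P),np.round(np.percentile(P[:,2],[2,50,98]),3))
    for k in comps((hsv[...,2]<70)&(d>0)&(W[...,2]>.128)&(W[...,2]<.145)&(abs(W[...,1]+.228)<.03),40): print(n,'knob',rect(W[k]))
plan((432.5,-227,120),-1)
E
```

```text
t: 22.0
tcp_pos: [0.4972, -0.2272, 0.2728]
tool_rot: [0.01, 1.0, -0.0, -0.001]
force: [-0.5, -0.4, -0.5]
finger_gap: 1.004
gripper_force: 0.0
wrist brass px(278,257) c=(531,-229) 68x2 long-axis 89.2deg n=437 [0.096 0.101 0.105]
wrist brass px(243,274) c=(559,-251) 33x21 long-axis -11.2deg n=43 [0.037 0.039 0.104]
wrist brass px(279,329) c=(570,-229) 61x54 long-axis 89.4deg n=652 [0.097 0.101 0.105]
wrist knob c=(432,-227) 22x22 long-axis 43.9deg n=1097
scene brass px(238,281) c=(533,-223) 51x6 long-axis 86.3deg n=49 [0.089 0.101 0.105]
scene brass px(256,278) c=(564,-198) 45x3 long-axis -1.1deg n=41 [0.096 0.1   0.105]
scene brass px(251,297) c=(578,-236) 92x58 long-axis 61.6deg n=107 [0.039 0.101 0.105]
scene brass px(249,293) c=(527,-196) 64x27 long-axis 1.3deg n=138 [0.007 0.034 0.046]
scene brass px(278,296) c=(605,-175) 6x1 long-axis -80.1deg n=17 [0.007 0.038 0.06 ]
scene knob c=(434,-233) 19x11 long-axis 9.5deg n=41
side brass px(278,144) c=(588,-260) 77x40 long-axis 53.3deg n=54 [0.05  0.087 0.104]
side brass px(288,141) c=(555,-259) 29x11 long-axis -11.7deg n=25 [0.095 0.102 0.105]
side brass px(283,151) c=(567,-227) 78x77 long-axis -87.8deg n=72 [0.093 0.101 0.104]
side brass px(264,169) c=(610,-186) 31x3 long-axis -67.5deg n=24 [0.007 0.05  0.087]
side knob c=(432,-224) 24x21 long-axis 67.5deg n=48
turn units [-0.0001 -0.0002  0.0003] deg [-0.  -0.1  0.1]  shift units [ 0.1299 -0.0069  0.1984] mm [65.  -3.4 99.2] t 22.15
```

```bash
python3 -m crank '[{"dp":[0.05,-0.003,0],"delta_rot":[0,0,0],"fingers":1},{"dp":[0.06,-0.002,0],"delta_rot":[0,0,0],"fingers":1},{"dp":[0.02,0,0.03],"delta_rot":[0,0,0],"fingers":1},{"dp":[0,0,0.06],"delta_rot":[0,0,0],"fingers":1},{"dp":[0,0,0.055],"delta_rot":[0,0,0],"fingers":0.6},{"dp":[0,0,0.035],"delta_rot":[0,0,0],"fingers":0.3},{"dp":[0,0,0.016],"delta_rot":[0,0,0],"fingers":-0.2},{"dp":[0,0,0],"delta_rot":[0,0,0],"fingers":-1},{"dp":[0,0,0],"delta_rot":[0,0,0],"fingers":-1},{"dp":[0,0,0],"delta_rot":[0,0,0],"fingers":-1},{"dp":[0,0,0],"delta_rot":[0,0,0],"fingers":-1}]' 40
python3 -c "
from h import *
plan((499,-227.8,120),-1)"
```

```text
t: 23.07
tcp_pos: [0.4325, -0.2267, 0.1763]
tool_rot: [0.008, 1.0, -0.001, 0.0]
force: [3.7, 3.5, -6.1]
finger_gap: 0.267
gripper_force: 39.5
turn units [-0.0002  0.0001  0.0002] deg [-0.1  0.   0.1]  shift units [-1.331e-01  1.000e-04  4.700e-03] mm [-66.5   0.1   2.3] t 23.07
```

```bash
python3 -m crank '[{"dp":[-0.006,0,0],"delta_rot":[0,0,0],"fingers":-1},{"dp":[-0.015,0,0],"delta_rot":[0,0,0],"fingers":-1},{"dp":[-0.022,0,0],"delta_rot":[0,0,0],"fingers":-1},{"dp":[-0.024,0,0],"delta_rot":[0,0,0],"fingers":-1},{"dp":[-0.024,0,0],"delta_rot":[0,0,0],"fingers":-1},{"dp":[-0.018,0,0],"delta_rot":[0,0,0],"fingers":-1},{"dp":[-0.012,0,0],"delta_rot":[0,0,0],"fingers":-1},{"dp":[-0.008,0,0],"delta_rot":[0,0,0],"fingers":-1},{"dp":[-0.005,0,0],"delta_rot":[0,0,0],"fingers":-1},{"dp":[-0.002,0,0],"delta_rot":[0,0,0],"fingers":-1},{"dp":[0,0,0],"delta_rot":[0,0,0],"fingers":-1}]'
```

```text
t: 23.98
tcp_pos: [0.4987, -0.2278, 0.1762]
tool_rot: [0.008, 1.0, -0.0, -0.002]
force: [-4.6, 3.9, 6.3]
finger_gap: 0.267
gripper_force: 40.8
```

```bash
python3 -m crank '[{"dp":[-0.003,0,0],"delta_rot":[0,0,0],"fingers":-1},{"dp":[-0.002,0,0],"delta_rot":[0,0,0],"fingers":-1},{"dp":[0,0,0],"delta_rot":[0,0,0],"fingers":-1}]'
```

```text
t: 24.23
tcp_pos: [0.4991, -0.2278, 0.1762]
tool_rot: [0.008, 1.0, 0.0, -0.004]
force: [-10.4, 2.0, 8.6]
finger_gap: 0.271
gripper_force: 41.1
```

Force rises with no travel, so the lid is at its stop. Release, retreat, verify.

```bash
python3 -m crank '[{"dp":[0.003,0,0],"delta_rot":[0,0,0],"fingers":-0.2},{"dp":[0,0,0],"delta_rot":[0,0,0],"fingers":0.5},{"dp":[0,0,0],"delta_rot":[0,0,0],"fingers":0.5},{"dp":[0,0,-0.04],"delta_rot":[0,0,0],"fingers":0.6},{"dp":[0,0,-0.07],"delta_rot":[0,0,0],"fingers":1},{"dp":[0,0,-0.07],"delta_rot":[0,0,0],"fingers":1},{"dp":[0,0,-0.03],"delta_rot":[0,0,0],"fingers":1},{"dp":[0,0,0],"delta_rot":[0,0,0],"fingers":1},{"dp":[0,0,0],"delta_rot":[0,0,0],"fingers":1}]'
python3 - <<'E'
from h import *
c=manip.camera_model("wrist"); im,d=manip.snapshot("wrist"); W=cloud(d,c); hsv=cv2.cvtColor(im,cv2.COLOR_RGB2HSV)
for k in comps(mask(im,3,18,130,80)&(d>0)&(W[...,2]>.108)&(W[...,2]<.122),40): print('collar',rect(W[k]))
for k in comps((hsv[...,2]<70)&(d>0)&(W[...,2]>.128)&(W[...,2]<.145),40): print('knob',rect(W[k]))
q=(d>0)&(abs(W[...,0]-.566)<.025)&(abs(W[...,1]+.229)<.025); print('under mouth z',np.round(np.percentile(W[q][:,2],[5,50,95]),3))
E
```

```text
t: 24.98
tcp_pos: [0.5018, -0.229, 0.282]
tool_rot: [0.008, 1.0, -0.002, 0.001]
force: [0.1, -0.7, -0.3]
finger_gap: 1.002
gripper_force: 0.0
collar c=(565,-229) 69x68 long-axis -1.0deg n=2866
knob c=(498,-228) 23x23 long-axis -42.8deg n=1232
under mouth z [0.094 0.096 0.097]
```

Knob is 67 mm from the mouth and the plate closes it: shut.

```bash
python3 -c "
from station import manip
print(manip.sign_off())"
```

```text
the job is handed in; nothing more can be done
None
```

The job is handed in at about 25 s: both blanks tipped into the bin (the chute came back empty, with brass seen low inside the bin), the chute back centred on the rest, and the lid shut against its stop.

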